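Shim the rocking ink scale

ROBOT

A 6-joint arm with a two-finger parallel gripper is mounted at the origin on a cart in front of the work surface, level with it; the furniture and walls round the work are solid. World frame = base frame: x ahead of the robot, y to its left, z up, the work surface at z = 0. Lengths are in m, angles in rad, forces in N, time in s.
With the tool pointing down it reaches from about 0.4 to 0.825 m from the base axis. Payload 7 kg.
Tool frame: the origin (TCP) lies between the finger pads; the fingertips stand 25 mm ahead of it and the grasp point (between the pads) lies 6 mm ahead of it (arm.tip_extent is the z of the fingertips in the tool frame, in m); z points along the fingers, x is the direction in which the jaws open and shut, and the axes are right-handed (so a half turn about z gives the same grasp; the last joint's range is limited). The gripper opens to 88 mm and grips with 3 to 60 N. Pads are 19 mm wide; open, the fingers measure 130 mm over their backs; the gripper's body (78 mm by 193 mm) begins 47 mm behind the grasp point.
Start: joints at [-0.946, 0.359, 0.012, 0, -1.224, -0.288], TCP at [0.223, -0.637, 0.252] pointing down, gripper open.
Joint ranges: [-3.07, 3.07], [-1.43, 2.12], [-1.02, 1.25], [-3.03, 1.67], [-3.05, -0], [-3.03, 3.03]. Speed limits (rad/s): [2.39, 2.39, 3.01, 3.14, 3.14, 3.14].

INTERFACE

Orientations are given as [roll, pitch, yaw] about the fixed x, y, z axes, in that order (R = Rz(yaw) Ry(pitch) Rx(roll)).
In Python, from station import monitor, grab_frame, job_done, arm gives the robot as it stands.
- The arm moves only by the shell command python3 -m jog 'ROWS' [FORCE]. ROWS is JSON, a list that holds one entry, the list of rows, each a list of 7 numbers: the shift along the world's x, y, z in m, then the turn, a rotation vector about the world's x, y, z in rad, then the opening, from 0 (shut) to 1 (fully open). In form: [[[dx, dy, dz, ax, ay, az, claw], ...]]. A call has 1 to 20 rows; each row shifts and turns the commanded pose from where the row before left it; what a row does not reach is not made up. A row lasts 1/8 s, in which the tool goes at most 62.5 mm and 10.7 degrees, less where a joint would pass 70% of its speed; a pose out of reach is approached as far as the arm can. A call is refused whole if a number of a shift passes 0.0625 or a number of a turn 0.188, either way. A call with a gripper value outside its range is refused whole. The fingers move at their own pace and stop on an object; FORCE is the grip in N (left out, the last holds). Time passes only in rows, so rows that do not move let the fingers close. It gives the time, the measured TCP pose, the force and the opening at its end, in the units of the state.
- monitor.get_state(): the state, without advancing time (a new reading comes with each control period).
- grab_frame(name): name is "side" or "top"; returns a dict with "pixels" (480x640x3 uint8, red, green, blue), "K" (3x3 intrinsics, pixels), "view" (4x4, takes a point from world to camera coordinates). Camera axes: x right, y down, z forward; pixel columns grow to the right and rows downward; lengths in m; the calibration is good to about 2 mm. A picture is of the moment at which its call begins. There is no depth.
- job_done(): hands the job in, once; it reports no verdict.
The state is a dict: "t": time; "q": joint angles; "qd": joint speeds; "joint_efforts": joint torques, N m; "eef_pos": TCP position; "ee_rot": TCP orientation; "force": force on the tool from outside, world axes, zero at the start; "moment": the same for the moment, N m; "width": finger opening in m.
Only numpy, scipy, OpenCV 4.12 (cv2) and the standard library are available. Lean on these libraries where they do the work, as an engineer would, in place of code of your own. Each camera call takes 0.05 s, during which the arm holds its last target.

TASK

The ink scale rocks because its front right foot is too short. Push the wooden wedge along the bench, thin end first, under that foot until it is snug and takes up the gap, without shoving the scale out of its place; then press down with the fingertips on the scale's corner above that foot, firmly enough to show that it no longer rocks, and let go. Only push and press: do not pick up the wedge or the scale, and leave the jars and the squeegee alone.

Things in the scene. Friction and masses are not known exactly. Their poses are not given: they have to be found in the camera images.
- scale: loose flat bench scale, about 1.8 kg: grey housing 200 x 200 mm, underside 26 mm, top 52 mm above the bench; steel pan 130 x 126 mm centred 25 mm to the rear, top at 61 mm; dark display along the front. Origin: housing centre at bench height; x to its rear, y to its left, z up. Ball feet, 22 mm across, at x, y = +-75 mm; the front right one hangs 10 mm off the bench
- short_foot (a point): lowest point of the short front right foot, 10 mm above the bench, 25 mm in from the housing's front and right edges. The scale stands level on the other three feet, but about 2 N down on this corner tips it by up to 2.7 degrees
- press_corner (a point): point on the flat top of the scale's front right corner, 20 mm in from both edges, right above the short foot, 52 mm above the bench: press down here (a test press of 4 N or more is firm enough)
- wedge: loose wooden wedge 130 x 46 mm, 120 g, flat on the bench to the scale's right, thin end to the short foot. Origin: mid length and width, underside; x to the thin end. Ramp 2 mm high at x = +65, 10 mm at x = +7.5 (foot snug there; pushing rises from 1-2 N to over 5 N), 18 mm at x = -50; behind it a heel 32 mm high, upright back face at x = -65 mm, to be pushed. Stays where left
- jar_dark: bystander: ink jar with dark lid, 64 mm diameter, 72 mm high, origin under its centre
- jar_yellow: bystander: ink jar with yellow lid, 62 mm diameter, 70 mm high, origin under its centre
- jar_white: bystander: ink jar with white lid, 58 mm diameter, 62 mm high, origin under its centre
- squeegee: bystander: wooden squeegee, 73 x 190 x 24 mm, long along its y, origin under its centre

How it is judged:
On the way, in this order (a step that is already met when the one before it is completed fails the run):
1. the wedge is under the short foot and the foot bears on it (x of short_foot in the frame of wedge between -0.03 and 0.03 m and y of short_foot in the frame of wedge between -0.024 and 0.024 m and contact force between wedge and scale above 0.2 N), for 0.2 s.
2. the fingers press on the corner above the short foot with 3 N or more and the scale does not rock (x of short_foot in the frame of wedge between -0.03 and 0.03 m and y of short_foot in the frame of wedge between -0.024 and 0.024 m and contact force between the fingers and scale above 3 N and horizontal distance between the grasp point and press_corner below 0.032 m and contact force between wedge and scale above 2.5 N and angle between scale's own z axis and vertical below 0.01 rad), for 0.2 s.
At the end, for the whole second after the job is handed in: The wedge lies flat on the bench with its ramp under the short foot, the foot bears on it, the scale is level within 0.010 rad (0.6 degrees) and both are at rest (x of short_foot in the frame of wedge between -0.03 and 0.03 m and y of short_foot in the frame of wedge between -0.024 and 0.024 m and contact force between wedge and scale above 0.1 N and angle between scale's own z axis and vertical below 0.01 rad and height (world z) of wedge below 0.005 m and angle between wedge's own z axis and vertical below 0.05 rad and linear speed of each of scale, wedge below 0.01 m/s); the robot touches nothing.
It fails at once if the scale is shoved more than 12 mm out of its place (distance of scale from where it was at the start of the episode above 0.012 m).
It fails at once if the scale is lifted or tipped over (height (world z) of scale above 0.012 m or angle between scale's own z axis and vertical above 0.1 rad).
It fails at once if the wedge is lifted or tipped off the bench (height (world z) of wedge above 0.01 m or angle between wedge's own z axis and vertical above 0.2 rad).
It fails at once if a jar or the squeegee is moved more than 20 mm (distance of any of jar_dark, jar_yellow, jar_white, squeegee from where it was at the start of the episode above 0.02 m).
It also fails if it takes over 58 s, if anything falls off the work surface, if the arm or the gripper's body presses on something with over 40 N, if the wrist force passes 120 N, or if a joint passes its speed limit or range.

## Working session

There is one attempt and no reset: what is moved stays moved. The work goes in short steps, Python scripts to look and compute and a shell command to move; the robot and the scene stay as the last step left them, time stands still between calls to the robot, and variables do not carry over. Pictures are saved under pics/ and viewed, and the job is handed in when it is done.

```bash
mkdir -p pics; ls; python3 - <<'E'
from station import monitor, grab_frame, arm
import cv2
s=monitor.get_state(); print(s); print(arm.tip_extent)
for n in("top","side"):
    f=grab_frame(n); cv2.imwrite(f"pics/{n}0.png",f["pixels"][:,:,::-1]); print(f["K"],f["view"])
E
```

```text
pics
{'t': 0.0, 'q': array([-9.45897683e-01,  3.59410740e-01,  1.10626298e-02, -3.22057090e-04,
       -1.22411331e+00, -2.88115810e-01]), 'qd': array([ 0.0006339 , -0.00035207, -0.0001046 , -0.00140069,  0.00019835,
       -0.00061103]), 'joint_efforts': array([ 6.44206175e-04, -5.82722890e+01,  2.93045729e+01,  6.99727133e+00,
        6.83208142e-03, -1.44741675e-04]), 'eef_pos': array([ 0.22288682, -0.6366661 ,  0.25061394]), 'ee_rot': array([-3.14140975e+00, -1.68249489e-03,  1.90746933e+00]), 'force': array([-0.55817263,  0.73941606, -0.61735497]), 'moment': array([0.02427608, 0.00126195, 0.02309929]), 'width': 0.08779092117471946}
0.025
[[600.03432593   0.         322.60276847]
 [  0.         600.03432593 231.56694449]
 [  0.           0.           1.        ]] [[-0.00355661 -0.99994406  0.00996093  0.14123169]
 [-0.99167211  0.00224446 -0.12876876  0.63695678]
 [ 0.1287392  -0.01033595 -0.99162462  1.32351799]
 [ 0.          0.          0.          1.        ]]
[[492.24361848   0.         313.29763535]
 [  0.         492.24361848 239.9929762 ]
 [  0.           0.           1.        ]] [[-0.93659505 -0.35023747  0.01110923  0.61425096]
 [-0.18990106  0.48067357 -0.85609025  0.09177793]
 [ 0.29449497 -0.80391954 -0.51670695  1.13962881]
 [ 0.          0.          0.          1.        ]]
```

View pics/top0.png

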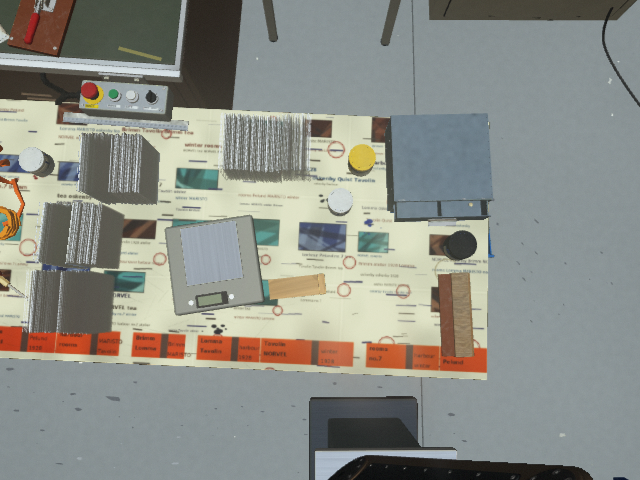

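View pics/side0.png

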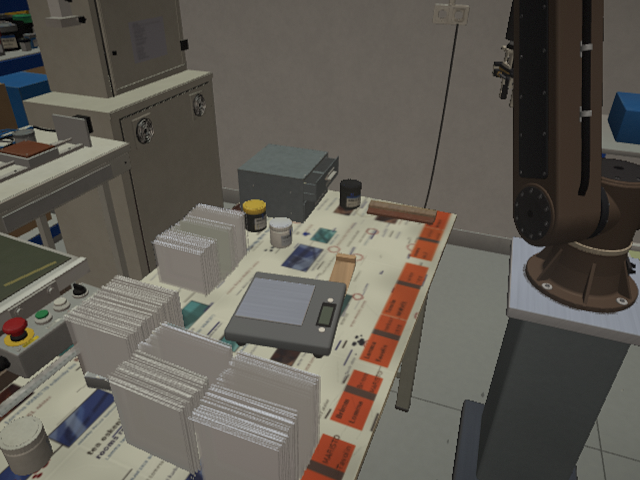

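The top view shows the scale around (213,265) and the wedge at about (265–326, 275–300), heel at the right end near (320,284). The jars and squeegee are further right and to the rear. Next I'll zoom in and measure.

```bash
cat > h.py <<'E'
import numpy as np, cv2
from station import monitor, grab_frame
def ray(f,u,v,z):
    R=f["view"][:3,:3];t=f["view"][:3,3];c=-R.T@t
    d=R.T@np.linalg.inv(f["K"])@np.array([u,v,1.]); return c+d*(z-c[2])/d[2]
def proj(f,p):
    q=f["K"]@(f["view"][:3,:3]@np.asarray(p,float)+f["view"][:3,3]); return q[:2]/q[2]
def crop(f,name,x0,y0,w,h,k):
    cv2.imwrite(name,cv2.resize(f["pixels"][y0:y0+h,x0:x0+w,::-1],None,fx=k,fy=k,interpolation=cv2.INTER_CUBIC))
E
python3 - <<'E'
from h import *
f=grab_frame("top"); crop(f,"pics/topc.png",155,205,190,120,4)
hsv=cv2.cvtColor(f["pixels"],cv2.COLOR_RGB2HSV)
for p in [(295,287),(320,284),(270,290),(180,270),(213,260),(230,230)]: print(p,hsv[p[1],p[0]],f["pixels"][p[1],p[0]])
f=grab_frame("side"); crop(f,"pics/sidec.png",220,230,160,140,4)
E
```

```text
(295, 287) [ 18  98 189] [189 161 116]
(320, 284) [ 18 101 202] [202 170 122]
(270, 290) [ 18 106 180] [180 150 105]
(180, 270) [ 43  15 155] [151 155 146]
(213, 260) [106  24 179] [162 170 179]
(230, 230) [103  28 174] [155 166 174]
```

View pics/topc.png

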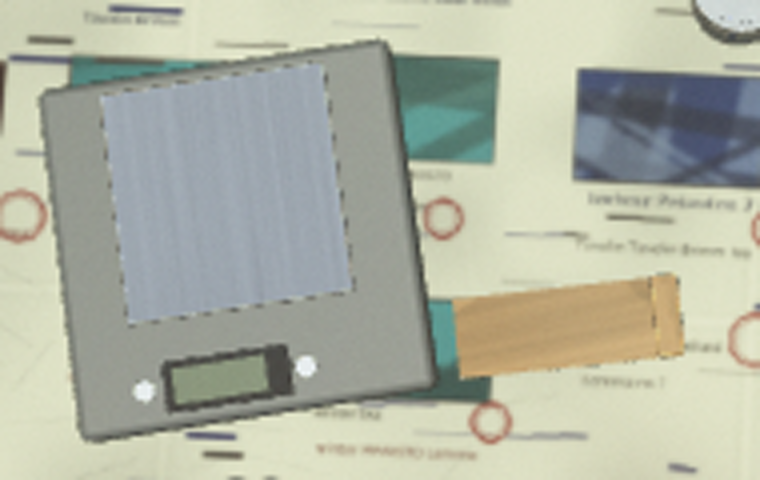

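View pics/sidec.png

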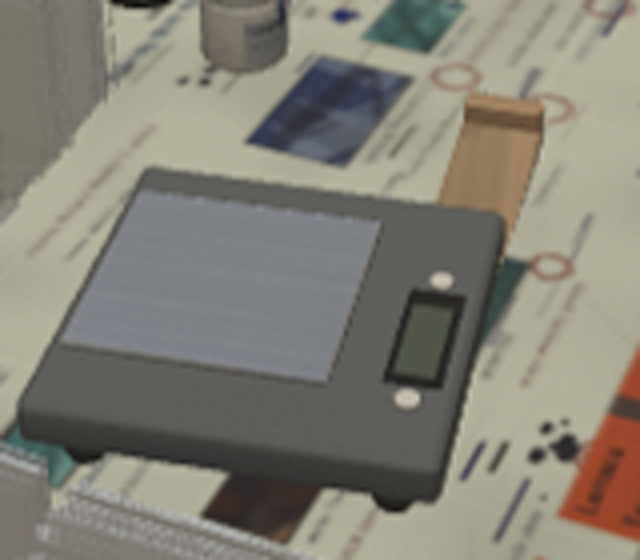

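```bash
cat >> h.py <<'E'
def quad(m):
    cs,_=cv2.findContours(m.astype(np.uint8),cv2.RETR_EXTERNAL,cv2.CHAIN_APPROX_NONE)
    c=max(cs,key=cv2.contourArea); 
    for e in np.arange(1,15,.5):
        a=cv2.approxPolyDP(c,e,True)
        if len(a)<=4: break
    # refine by line fit
    a=a[:,0].astype(float);p=c[:,0].astype(float);L=[]
    for i in range(4):
        A,B=a[i],a[(i+1)%4];d=(B-A)/np.linalg.norm(B-A)
        s=(p-A)@d;n=abs((p-A)@np.array([-d[1],d[0]]))
        k=(s>.12*np.linalg.norm(B-A))&(s<.88*np.linalg.norm(B-A))&(n<2.5)
        vx,vy,x,y=cv2.fitLine(p[k].astype(np.float32),cv2.DIST_HUBER,0,.01,.01).ravel()
        L.append(np.cross([x,y,1],[x+vx,y+vy,1]))
    q=[np.cross(L[i-1],L[i]) for i in range(4)]
    return np.array([v[:2]/v[2] for v in q])
def masks(f,x0=160,x1=335,y0=205,y1=325):
    h=cv2.cvtColor(f["pixels"],cv2.COLOR_RGB2HSV).astype(int);H,S,V=h[...,0],h[...,1],h[...,2]
    roi=np.zeros(H.shape,bool);roi[y0:y1,x0:x1]=1
    w=roi&(H>13)&(H<22)&(S>75)
    pan=roi&(H>95)&(H<125)&(S>18)&(S<60)&(V>140)
    k=np.ones((3,3),np.uint8)
    return w,cv2.morphologyEx(pan.astype(np.uint8),cv2.MORPH_OPEN,k)
E
python3 - <<'E'
from h import *
f=grab_frame("top"); w,pan=masks(f)
o=f["pixels"][:,:,::-1].copy();o[w]=(0,0,255);o[pan>0]=(255,0,0)
cv2.imwrite("pics/m.png",cv2.resize(o[205:325,155:345],None,fx=4,fy=4,interpolation=0))
qp=quad(pan);qw=quad(w);print(qp,qw)
P=np.array([ray(f,*p,.061) for p in qp]);print(P);print(np.linalg.norm(P-np.roll(P,-1,0),axis=1),P.mean(0))
for z in (0.002,.032): print(np.array([ray(f,*p,z) for p in qw]))
print("housing corners",np.array([ray(f,155+u/4,205+v/4,.052)[:2] for u,v in [(42,92),(387,42),(435,382),(85,438)]]))
E
```

```text
[[233.92492699 220.9030459 ]
 [180.66146853 229.36265737]
 [187.24588205 284.45600394]
 [241.89785535 276.10083138]] [[322.89606961 273.90031168]
 [268.4118787  280.0175061 ]
 [270.3622456  298.53689909]
 [325.3465127  292.62499339]]
[[0.65924402 0.33820023 0.061     ]
 [0.64038549 0.45674893 0.061     ]
 [0.5175964  0.43894762 0.061     ]
 [0.5356637  0.31866227 0.061     ]]
[0.12003932 0.12407275 0.12163467 0.12511526] [0.5882224  0.38813977 0.061     ]
[[0.54346494 0.138647   0.002     ]
 [0.52970996 0.26464599 0.002     ]
 [0.48714266 0.25981604 0.002     ]
 [0.50027448 0.13314866 0.002     ]]
[[0.54170298 0.13896677 0.032     ]
 [0.52824465 0.2622484  0.032     ]
 [0.48659537 0.25752261 0.032     ]
 [0.49944399 0.13358701 0.032     ]]
housing corners [[0.64476099 0.49290969]
 [0.67283139 0.29942991]
 [0.48195084 0.27061813]
 [0.45188403 0.46342823]]
```

View pics/m.png

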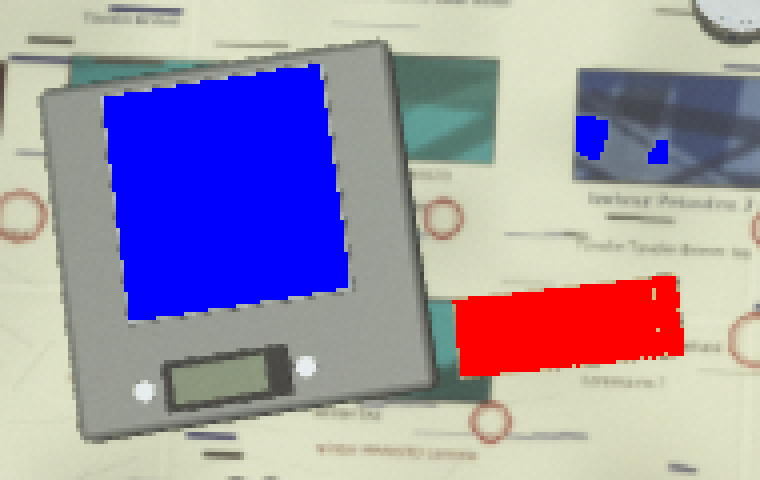

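Scale: centre ≈ (0.5635, 0.3843), yaw ≈ 0.152. That puts the short foot at about (0.501, 0.299). Wedge axis heads along ≈ (-0.10, 0.995), with its back face centred at about (0.521, 0.135). I'll shut the fingers, set the jaw axis across the wedge and move behind it.

```bash
python3 -m jog '[[[0.019,0.0458,-0.004,0,0,0.084,0],[0.019,0.0458,-0.004,0,0,0.084,0],[0.019,0.0458,-0.004,0,0,0.084,0],[0.019,0.0458,-0.004,0,0,0.084,0],[0.019,0.0458,-0.004,0,0,0.084,0],[0.019,0.0458,-0.004,0,0,0.084,0],[0.019,0.0458,-0.004,0,0,0.084,0],[0.019,0.0458,-0.004,0,0,0.084,0],[0.019,0.0458,-0.004,0,0,0.084,0],[0.019,0.0458,-0.004,0,0,0.084,0],[0.019,0.0458,-0.004,0,0,0.084,0],[0.019,0.0458,-0.004,0,0,0.084,0],[0.019,0.0458,-0.004,0,0,0.084,0],[0.019,0.0458,-0.004,0,0,0.084,0],[0.019,0.0458,-0.004,0,0,0.084,0],[0.019,0.0458,-0.004,0,0,0.084,0],[0,0,0,0,0,0,0],[0,0,0,0,0,0,0]]]'; python3 - <<'E'
from h import *
s=monitor.get_state();print(s)
f=grab_frame("top");crop(f,"pics/a1.png",155,165,190,140,4)
E
```

```text
t: 2.5
eef_pos: [0.5267, 0.0957, 0.1872]
ee_rot: [-3.141, -0.001, -3.032]
force: [0.2, 0.2, -0.5]
width: 0.0003
{'t': 2.5, 'q': array([ 5.46151225e-01,  1.83368257e-01, -3.86222619e-01, -1.51661958e-04,
       -1.00208668e+00, -4.36009099e-01]), 'qd': array([-0.01706293, -0.0152955 , -0.00844499, -0.00081158,  0.0007277 ,
        0.0006213 ]), 'joint_efforts': array([ 7.28226621e-01, -4.04546714e+01,  2.66642708e+01,  6.31422266e+00,
        5.79499220e-02,  1.15753943e-02]), 'eef_pos': array([0.52667315, 0.09572551, 0.18723516]), 'ee_rot': array([-3.14133626e+00, -8.52724773e-04, -3.03153237e+00]), 'force': array([ 0.23670407,  0.15356326, -0.51421149]), 'moment': array([-0.05393293,  0.15624813,  0.02189798]), 'width': 0.00025047011350892153}
```

View pics/a1.png

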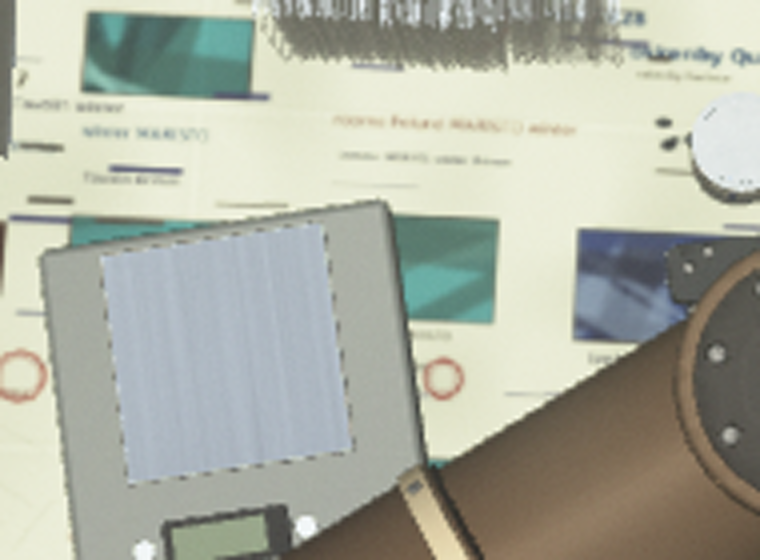

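The arm now hides the wedge from the top camera. The scale is unchanged (pan corners near (102,257) and (352,450) in the crop). Next, descend behind the wedge.

```bash
python3 -m jog '[[[0,0,-0.03,0,0,0,0],[0,0,-0.03,0,0,0,0],[0,0,-0.03,0,0,0,0],[0,0,-0.03,0,0,0,0],[0,0,-0.02,0,0,0,0],[-0.002,0,-0.012,0,0,0,0],[0,0,0,0,0,0,0],[0,0,0,0,0,0,0]]]'; python3 - <<'E'
from h import *
s=monitor.get_state();print(s['eef_pos'],s['ee_rot'],s['force'])
f=grab_frame("side");crop(f,"pics/a2.png",220,130,200,140,4)
E
```

```text
t: 3.55
eef_pos: [0.5256, 0.0958, 0.0365]
ee_rot: [3.141, 0.001, -3.032]
force: [-0.3, 0.6, 0.0]
width: 0.0005
[0.5255609  0.09577076 0.0364575 ] [ 3.14115074e+00  1.32537235e-03 -3.03177276e+00] [-0.30044977  0.57041267  0.02511648]
```

View pics/a2.png

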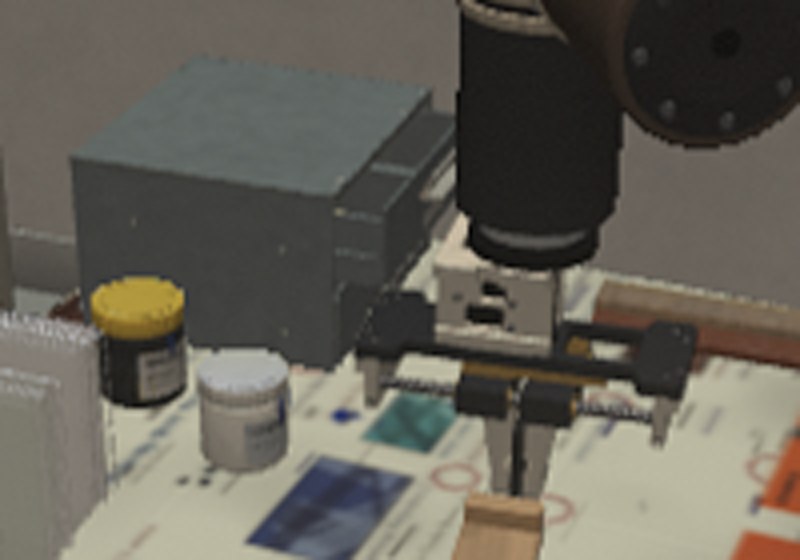

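The shut fingers stand centred behind the heel: fingertips at crop (517,490), heel at (505,505). I'll push slowly along the wedge axis, stopping short of contact with the foot.

```bash
python3 -m jog '[[[-0.0005,0.005,0,0,0,0,0],[-0.0005,0.005,0,0,0,0,0],[-0.0005,0.005,0,0,0,0,0],[-0.0005,0.005,0,0,0,0,0],[-0.0005,0.005,0,0,0,0,0],[-0.0005,0.005,0,0,0,0,0],[-0.0005,0.005,0,0,0,0,0],[-0.0005,0.005,0,0,0,0,0],[-0.0005,0.005,0,0,0,0,0],[-0.0005,0.005,0,0,0,0,0],[-0.0005,0.005,0,0,0,0,0],[-0.0005,0.005,0,0,0,0,0],[-0.0005,0.005,0,0,0,0,0],[-0.0005,0.005,0,0,0,0,0]]]'; python3 - <<'E'
from h import *
s=monitor.get_state();print(s['eef_pos'],s['ee_rot'],s['force'])
f=grab_frame("side");crop(f,"pics/a3.png",220,200,200,140,4)
E
```

```text
t: 5.35
eef_pos: [0.518, 0.1661, 0.0356]
ee_rot: [3.142, 0.0, -3.032]
force: [0.3, -1.4, -0.1]
width: 0.0002
[0.51801052 0.16611765 0.03556229] [ 3.14157166e+00  2.41808149e-05 -3.03154786e+00] [ 0.29187751 -1.37882639 -0.13306904]
```

View pics/a3.png

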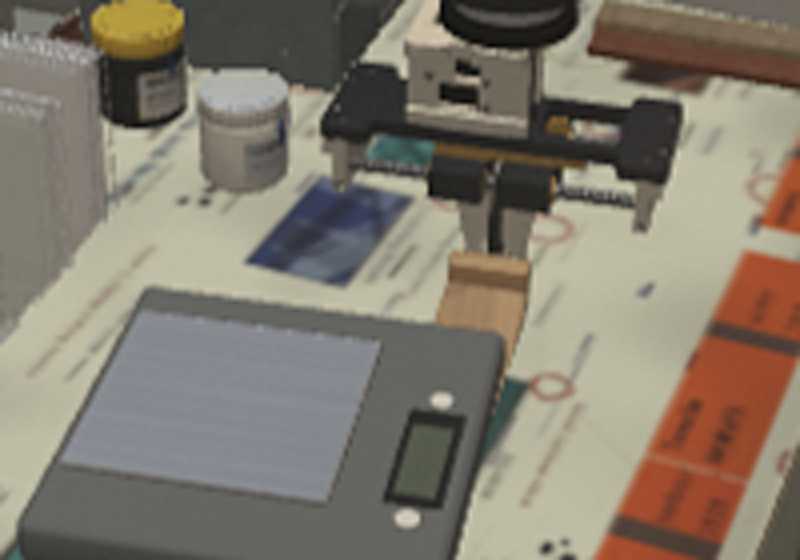

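The wedge slides straight ahead of the fingers: heel top at crop (450–530, 255–290), its axis still parallel. Now I'll check the lateral alignment numerically.

```bash
python3 - <<'E'
from h import *
f=grab_frame("side")
for u,v in [(453,254),(530,263),(449,277),(526,290)]: print(ray(f,220+u/4,200+v/4,.032))
# expectations
print("foot proj crop", (proj(f,[.5007,.2988,.01])-[220,200])*4)
for u,v in [(145,290),(505,335),(435,612-0)]: print(ray(f,220+u/4,200+v/4,.052))
s=monitor.get_state();print(s['eef_pos'],s['force'])
E
```

```text
[0.53632173 0.19003573 0.032     ]
[0.49254734 0.18270863 0.032     ]
[0.53103797 0.21290165 0.032     ]
[0.48693923 0.20931506 0.032     ]
foot proj crop [450.22906974 409.01550109]
[0.67077491 0.31221683 0.052     ]
[0.47803634 0.28063586 0.052     ]
[0.44621071 0.48570111 0.052     ]
[0.51815354 0.166355   0.03562396] [ 0.7830423  -0.72245311  0.35404674]
```

Axis projects to x ≈ 0.503 at the foot (foot ≈ 0.501), so alignment is good. I'll continue.

```bash
python3 -m jog '[[[-0.0005,0.005,0,0,0,0,0],[-0.0005,0.005,0,0,0,0,0],[-0.0005,0.005,0,0,0,0,0],[-0.0005,0.005,0,0,0,0,0],[-0.0005,0.005,0,0,0,0,0],[-0.0005,0.005,0,0,0,0,0],[-0.0003,0.003,0,0,0,0,0]]]'; python3 -m jog '[[[-0.0002,0.002,0,0,0,0,0],[-0.0002,0.002,0,0,0,0,0]]]';python3 - <<'E'
from h import *
f=grab_frame("side");crop(f,"pics/a4.png",220,200,200,140,4)
s=monitor.get_state();print(s['eef_pos'],s['force'])
E
```

```text
t: 6.32
eef_pos: [0.5147, 0.1991, 0.0356]
ee_rot: [-3.142, 0.0, -3.031]
force: [0.1, -1.9, 1.0]
width: 0.0002
t: 6.58
eef_pos: [0.5143, 0.2028, 0.0356]
ee_rot: [-3.142, -0.0, -3.032]
force: [0.4, -0.9, 0.0]
width: 0.0003
[0.51435147 0.20300712 0.03555331] [-0.10562262  0.14098078  0.00125751]
```

View pics/a4.png

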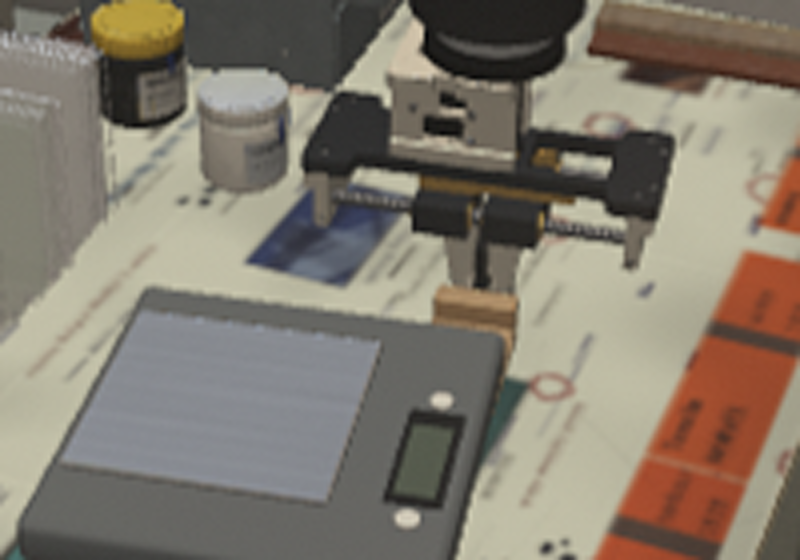

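The scale hasn't moved (corner at crop (505,335)) and the heel is at about (475,300). I'll continue in small steps, watching the force.

```bash
python3 -m jog '[[[-0.0002,0.002,0,0,0,0,0],[-0.0002,0.002,0,0,0,0,0]]]'; python3 -m jog '[[[-0.0002,0.002,0,0,0,0,0]]]' | grep -E "eef|force"
```

```text
t: 6.88
eef_pos: [0.5139, 0.2068, 0.0355]
ee_rot: [-3.142, -0.0, -3.032]
force: [-0.1, -0.9, 0.8]
width: 0.0005
eef_pos: [0.5137, 0.2089, 0.0355]
force: [0.4, -0.9, 0.3]
```

```bash
python3 -m jog '[[[-0.0001,0.0015,0,0,0,0,0]]]' | grep -E "eef|force"
```

```text
eef_pos: [0.5136, 0.2104, 0.0355]
force: [0.6, -1.4, 0.3]
```

```bash
python3 -m jog '[[[-0.0001,0.0015,0,0,0,0,0]]]' | grep -E "eef|force"
```

```text
eef_pos: [0.5135, 0.2118, 0.0356]
force: [-0.2, -1.0, 0.7]
```

```bash
python3 -m jog '[[[-0.0001,0.0015,0,0,0,0,0]]]' | grep -E "eef|force"
```

```text
eef_pos: [0.5133, 0.2131, 0.0355]
force: [-0.3, -2.8, 0.9]
```

```bash
python3 -m jog '[[[-0.0001,0.0015,0,0,0,0,0]]]' | grep -E "eef|force"
```

```text
eef_pos: [0.5132, 0.2143, 0.0355]
force: [0.1, -4.0, 2.5]
```

```bash
python3 -m jog '[[[-0.0001,0.001,0,0,0,0,0]]]' | grep -E "eef|force"
```

```text
eef_pos: [0.513, 0.2152, 0.0355]
force: [1.4, -5.6, 2.4]
```

The force has risen from about 1 N to 5.6 N, so the wedge is snug. I'll check before backing off.

```bash
python3 -m jog '[[[0,0,0,0,0,0,0],[0,0,0,0,0,0,0]]]' | grep -E "eef|force"; python3 - <<'E'
from h import *
f=grab_frame("side");crop(f,"pics/a5.png",220,200,200,140,4)
E
```

```text
eef_pos: [0.513, 0.2152, 0.0355]
force: [0.5, -5.4, 2.8]
```

View pics/a5.png

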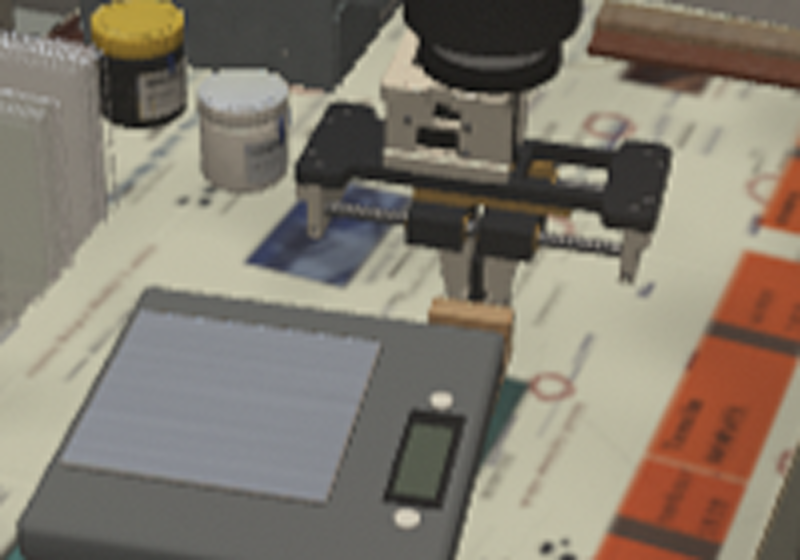

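The scale is still in place and the heel has stopped beside its corner (crop (470,312)). Back off, rise, and move over the press corner at about (0.498, 0.295).

```bash
python3 -m jog '[[[0.0003,-0.003,0,0,0,0,0],[0.001,-0.01,0,0,0,0,0],[0.001,-0.01,0,0,0,0,0],[0,0,0.02,0,0,0,0],[0,0,0.025,0,0,0,0],[0,0,0.025,0,0,0,0],[0,0,0.02,0,0,0,0],[-0.0035,0.02,0,0,0,0,0],[-0.0035,0.02,0,0,0,0,0],[-0.0035,0.02,0,0,0,0,0],[-0.0035,0.02,0,0,0,0,0],[-0.0035,0.02,0,0,0,0,0],[0,0.003,0,0,0,0,0],[0,0,-0.02,0,0,0,0],[0,0,0,0,0,0,0],[0,0,0,0,0,0,0]]]'; python3 - <<'E'
from h import *
s=monitor.get_state();print(s['eef_pos'],s['force'])
f=grab_frame("side");crop(f,"pics/a6.png",220,200,200,140,4)
E
```

```text
t: 9.93
eef_pos: [0.4983, 0.2957, 0.106]
ee_rot: [-3.141, 0.0, -3.032]
force: [-0.3, -0.5, -0.1]
width: 0.0002
[0.49825976 0.29570004 0.10597144] [-0.31586478 -0.48492089 -0.07164089]
```

View pics/a6.png

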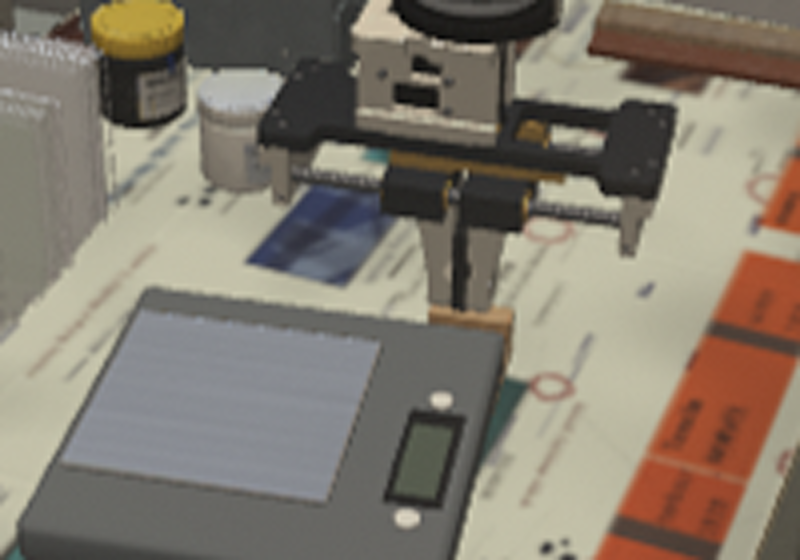

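The shut fingertips (crop (460,310)) hover over the corner, the wedge stays put with its heel at (470,318), and the scale hasn't moved. Next, descend and press.

```bash
python3 -m jog '[[[0,0,-0.012,0,0,0,0],[0,0,-0.009,0,0,0,0],[0,0,-0.004,0,0,0,0],[0,0,-0.002,0,0,0,0]]]' | grep -E "eef|force"
```

```text
eef_pos: [0.498, 0.2956, 0.0781]
force: [0.0, 0.3, -0.1]
```

```bash
python3 -m jog '[[[0,0,-0.001,0,0,0,0],[0,0,-0.001,0,0,0,0]]]' | grep -E "eef|force"
```

```text
eef_pos: [0.4982, 0.2958, 0.0769]
force: [-1.8, -0.5, 7.4]
```

```bash
python3 -m jog '[[[0,0,-0.0005,0,0,0,0],[0,0,0,0,0,0,0]]]' | grep -E "eef|force"
```

```text
eef_pos: [0.4981, 0.2958, 0.0769]
force: [-2.2, -0.9, 5.7]
```

```bash
python3 -m jog '[[[0,0,-0.0007,0,0,0,0],[0,0,0,0,0,0,0],[0,0,0,0,0,0,0],[0,0,0,0,0,0,0]]]' | grep -E "eef|force"; python3 -m jog '[[[0,0,0,0,0,0,0],[0,0,0,0,0,0,0],[0,0,0,0,0,0,0],[0,0,0,0,0,0,0]]]' | grep -E "eef|force"; python3 - <<'E'
from h import *
f=grab_frame("side");crop(f,"pics/a7.png",220,200,200,140,4)
s=monitor.get_state();print(s['eef_pos'],s['force'])
E
```

```text
eef_pos: [0.4982, 0.2958, 0.0768]
force: [-3.4, -1.9, 11.7]
eef_pos: [0.4982, 0.2958, 0.0767]
force: [-3.1, -1.2, 10.8]
[0.49817834 0.29582139 0.07675409] [-4.42332246 -1.69994112 10.5181537 ]
```

View pics/a7.png

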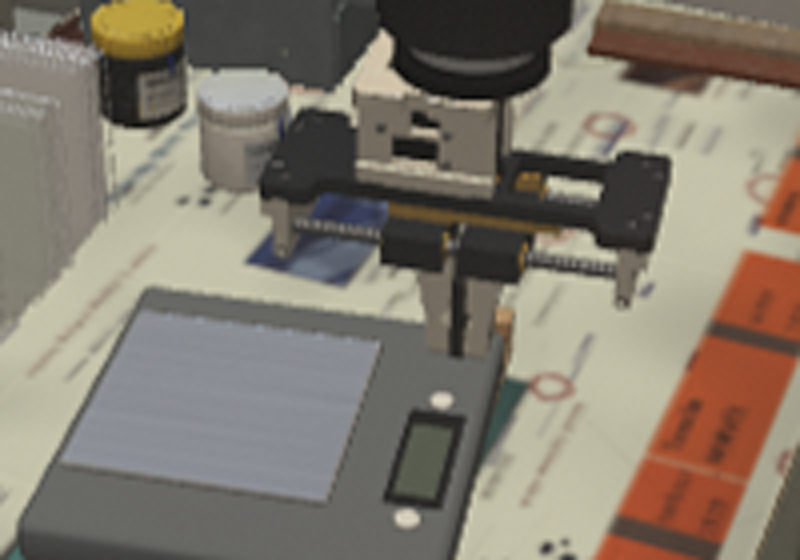

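The fingertips stand on the corner at crop (458,352). About 10.5 N was held for over 1 s with no sinking. Now let go, rise, and clear the view.

```bash
python3 -m jog '[[[0,0,0.002,0,0,0,0],[0,0,0.01,0,0,0,0],[0,0,0.03,0,0,0,0],[0,0,0.04,0,0,0,0],[0,0,0.04,0,0,0,0],[0,-0.06,0.02,0,0,0,0],[0,-0.06,0.02,0,0,0,0],[0,-0.06,0,0,0,0,0],[0,-0.06,0,0,0,0,0],[0,-0.06,0,0,0,0,0],[0,-0.06,0,0,0,0,0],[0,-0.06,0,0,0,0,0],[0,-0.06,0,0,0,0,0],[0,0,0,0,0,0,0],[0,0,0,0,0,0,0]]]'; python3 - <<'E'
from h import *
f=grab_frame("top");crop(f,"pics/b1.png",155,205,190,120,4)
w,pan=masks(f);qp=quad(pan);P=np.array([ray(f,*p,.061) for p in qp]);print(P.mean(0));print(P)
f=grab_frame("side");crop(f,"pics/b2.png",220,200,200,140,4)
print(monitor.get_state()['force'])
E
```

```text
t: 13.9
eef_pos: [0.4979, -0.1831, 0.2371]
ee_rot: [3.141, 0.0, -3.033]
force: [0.2, 1.1, 0.7]
width: 0.0006
[0.58828004 0.38833728 0.061     ]
[[0.65925014 0.33834062 0.061     ]
 [0.64045379 0.45685666 0.061     ]
 [0.51768547 0.43906885 0.061     ]
 [0.53573074 0.31908299 0.061     ]]
[ 0.1784198   0.47109357 -0.47910226]
```

View pics/b1.png

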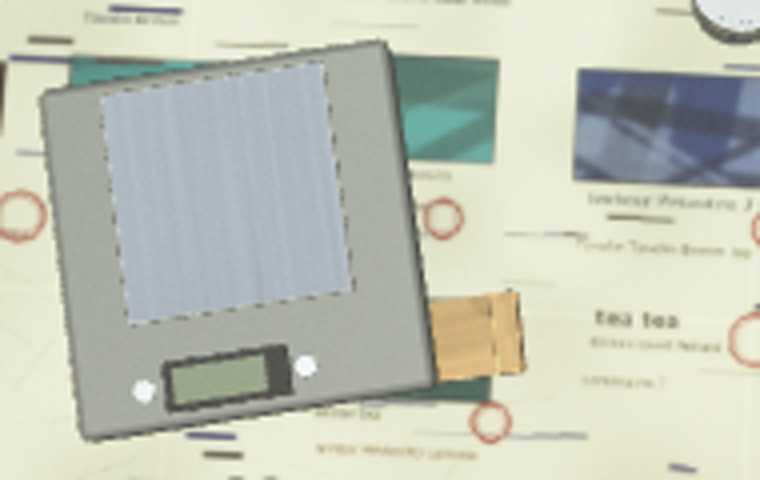

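View pics/b2.png

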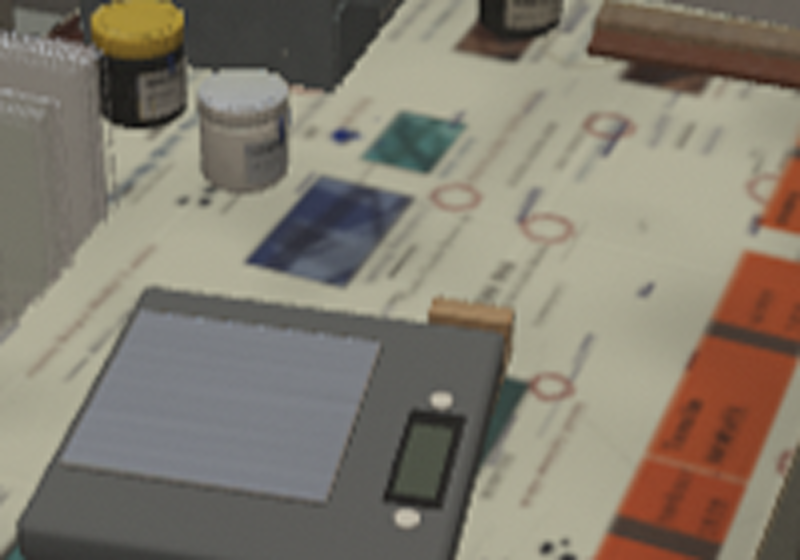

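```bash
python3 - <<'E'
from h import *
f=grab_frame("top")
a=ray(f,155+517/4,205+290/4,.032);b=ray(f,155+525/4,205+372/4,.032);print(a,b)
yw=(a-b)[:2];yw/=np.linalg.norm(yw); x=np.array([-yw[1],yw[0]]); m=(a+b)[:2]/2; d=np.array([.5007,.2988])-m
print("foot in wedge x,y",d@x-.065,-(d@yw), np.degrees(np.arctan2(x[1],x[0])))
E
```

```text
[0.53382131 0.22647544 0.032     ] [0.48767729 0.22175538 0.032     ]
foot in wedge x,y 0.010319513733397012 0.002397310658417769 95.84046657444316
```

```bash
python3 -c "
from station import job_done
print(job_done())"
```

```text
the job is handed in; nothing more can be done
None
```

I pushed the wedge thin end first under the scale's front right foot and did the test press on the corner. I then backed the arm off and handed the job in at about 14 s. The hand-in reports no verdict, and none of my checks failed.

- **Snug fit:** the push force rose from about 1 N to 5.5 N over the last 3 mm, and I stopped there.
- **Test press:** the shut fingertips held about 10.5 N on the corner for over 1 s. The fingertips stayed at about 52 mm height as the load rose, so the scale did not rock.
- **Foot on the wedge:** in the last pictures the foot is at about x = +10 mm, y = +2 mm in the wedge's frame. The snug point is +7.5 mm, so that fits within the roughly 2 mm calibration.
- **Scale position:** the pan centre moved about 0.2 mm from the start, which is within measuring error.
- **Bystanders:** the jars and squeegee looked unmoved. I did not measure them.
- **Not measured directly:** I had no reading of the scale's tilt or of the force between wedge and scale. I judged these from the steady fingertip height, the push force and the pictures.

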